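# Set up the pasta drying rack in the pantry

### The job

Set up the pasta drying rack: hook the wooden hanger over the left half of the rack's rail (left as the robot sees it, away from the bands), slide it along the rail until it hangs between the two steel bands, and let it go. Then pull the rack's sprung leg out until its pointer is at the mark on the strip and, holding it there, only then slide the upright cam lever fully closed against the leg. Finish still gripping leg and closed lever with the pointer at the mark: do not let go; leave the jars, bowl and rolling pin where they stand.

Things in the scene. Friction and masses are not known exactly. Their poses are not given: they have to be found in the camera images.
- hanger: Loose beech hanger, 0.18 kg, upright on the tray left or right of the rack. Saddle: two cheeks 8x40x80 mm, between them a 20 mm slot along its y, open below and at both ends; roof 36x40x10 mm on top; on it a grip tab 16 (x) by 24 (y) mm, 90 to 134 mm above the origin. Foot ledges 80 mm over all in x. Origin: centre of underside; z up. A half turn about z makes no difference.
- hanger_seat (a point): Middle of the slot's roof, on the hanger 80 mm above its origin; it rests on the top of the rail when the hanger is hooked.
- rack: Fixed steel drying rack, turned a little about z. Origin on the tray in its middle; y along the rail (+y is the left end), x away from the robot. Rail at x = +90 mm. Along the front, at x = -90 mm, lies an aluminium sleeve 34 mm wide, 36 mm high, from y = +60 to +210 mm; from it the leg slides out towards -y.
- rail_mid (a point): Middle of the rail, on its axis: a straight round dark steel bar 12 mm thick, 160 mm above the tray, along the rack's y between two posts 16 mm thick, 170 mm to either side, that rise to 172 mm. The left half is towards the rack's +y.
- rail_mark (a point): Point on the rail's axis midway between two thin steel bands (4 mm wide, 19 mm across, 56 mm between centres; they do not hinder sliding; the 40 mm hanger fits between them with 6 mm to spare each side). Always 40 to 110 mm right (-y) of the rail's middle. Axes as the rack's.
- leg: Sliding steel leg head at the front; axes as the rack's, origin at tray height under the middle of its grip. Slides along y only, 0 to 160 mm out towards -y from its start at rack x = -90, y = +20 mm. A spring pulls it home with 1 N at the start, 3 N at 130 mm, also when the lever is closed, so it must be held. Carriage plate 90x50 mm, top 32 mm above the tray. A thin pointer at y = 0 reaches out to +x.
- leg_grip (a point): Middle of the closed grip, on the leg 55 mm above the tray. The fixed cheek, at leg x = -18 to -8 mm, is 36 mm wide in y and stands from 32 to 78 mm above the tray; the cam lever (cam) stands opposite it on the +x side.
- end_plate (a point): Middle of the inner face of the leg's end plate: an upright plate across the outer (-y) end of the leg head, 116 mm long in x, 8 mm thick, 28 to 76 mm above the tray, inner face at leg y = -25 mm. Fingers standing beside the grip pull the leg out by pushing this plate towards -y.
- leg_mark (a point): Foot of the mark: a raised steel bar 4 mm wide, 14 mm high, across a flat wooden strip beside the leg (rack x = -5 mm). The leg is at length when its origin has the same y as this point in the rack's axes: 60 to 130 mm out from the leg's start. The mark does not hinder the leg.
- cam (a joint): Cam lever: black upright plate on the leg, 36 mm wide in y, 32 to 84 mm above the tray, sliding in x towards the fixed cheek. 0 = open (outer face at leg x = +30 mm), 0.012 = closed (+18 mm). A squeeze across cheek and lever closes it, from 48 to 36 mm over all; only the lever gives way, so centre the grip on leg_grip. Needs about 6 N; stays where left.
- jar_a: Small sealed glass jar, 84 mm across, 130 mm high, on the side of the rack where the hanger is not. Leave alone. Origin: centre of its underside.
- jar_b: Large sealed glass jar, 96 mm across, 160 mm high, far right. Leave alone. Origin: centre of its underside.
- bowl: Stainless bowl, 180 mm across, 75 mm high, far left. Leave alone. Origin: centre of its underside.
- pin: Green rolling pin, 44 mm thick, 280 mm long along its y, lying beyond the rack. Leave alone. Origin: under its middle.
Things that resemble listed ones, but are neither listed nor needed, are in the scene too. Of the things that look like the hanger, take the one that is farthest to the robot's right at the start.

How it is judged:
On the way, in this order (a step that is already met when the one before it is completed fails the run):
1. the hanger sits hooked on the left half of the rail (x of hanger_seat in the frame of rail_mark between -0.008 and 0.008 m and z of hanger_seat in the frame of rail_mark between 0 and 0.012 m and angle between hanger's own z axis and vertical below 0.2 rad and y of hanger_seat in the frame of rack between 0.01 and 0.16 m), for 0.1 s.
2. the hanger hangs between the bands, let go (x of hanger_seat in the frame of rail_mark between -0.008 and 0.008 m and z of hanger_seat in the frame of rail_mark between 0 and 0.012 m and angle between hanger's own z axis and vertical below 0.2 rad and y of hanger_seat in the frame of rail_mark between -0.009 and 0.009 m and contact force between the fingers and hanger below 0.1 N), for 0.2 s.
3. the leg is held out at its mark with the lever still open (y of leg in the frame of leg_mark between -0.007 and 0.007 m and value of joint cam below 0.006 m and contact force between the fingers and leg above 0.3 N), for 0.2 s.
4. the lever is slid fully closed with the leg at its mark, gripped (y of leg in the frame of leg_mark between -0.007 and 0.007 m and value of joint cam above 0.0105 m and contact force between the fingers and leg above 5 N), for 0.2 s.
At the end, for the whole second after the job is handed in: The hanger hangs free on the rail, its middle within 9 mm of the middle between the bands, upright within 0.2 rad; the leg stands still within 7 mm of its mark; the lever is closed (at least 10.5 of 12 mm); the fingers still grip leg and lever with more than 5 N. The program ends while holding (all of step 2 and all of step 4 and linear speed of hanger below 0.05 m/s and linear speed of leg below 0.02 m/s); the arm keeps its last pose, push and grip.
It fails at once if the lever is closed past half while the leg is more than 12 mm from its mark (value of joint cam above 0.007 m and (y of leg in the frame of leg_mark above 0.012 m or y of leg in the frame of leg_mark below -0.012 m)).
It fails at once if the small jar is shifted or tipped (distance of jar_a from where it was at the start of the episode above 0.02 m or angle between jar_a's own z axis and vertical above 0.25 rad).
It fails at once if the large jar is shifted or tipped (distance of jar_b from where it was at the start of the episode above 0.02 m or angle between jar_b's own z axis and vertical above 0.25 rad).
It fails at once if the bowl is shifted or tipped (distance of bowl from where it was at the start of the episode above 0.02 m or angle between bowl's own z axis and vertical above 0.25 rad).
It fails at once if the rolling pin is shifted or tipped (distance of pin from where it was at the start of the episode above 0.02 m or angle between pin's own z axis and vertical above 0.25 rad).
It also fails if it takes over 61 s, if anything falls off the work surface, if the arm or the gripper's body presses on something with over 40 N, if the wrist force passes 120 N, or if a joint passes its speed limit or range.

### The arm

A 6-joint arm with a two-finger parallel gripper is mounted at the origin on the work surface. World frame = base frame: x ahead of the robot, y to its left, z up, the work surface at z = 0. Lengths are in m, angles in rad, forces in N, time in s.
With the tool pointing down it reaches from about 0.425 to 0.95 m from the base axis. Payload 3.5 kg.
Tool frame: the origin (TCP) lies between the finger pads; the fingertips stand 14 mm ahead of it and the grasp point (between the pads) lies 5 mm behind it (ctrl.tip_extent is the distance from the TCP to the fingertips, in m); x points along the fingers, z is the direction in which the jaws open and shut, and the axes are right-handed (so a half turn about x gives the same grasp; the last joint's range is limited). The gripper opens to 85 mm and grips with 20 to 120 N. Pads are 22 mm wide; open, the fingers measure 114 mm over their backs; the gripper's body (76 mm by 85 mm) begins 54 mm behind the grasp point. The pads swing forward as they close: fully open they stand 13 mm farther back than shut.
Start: joints at [-1.277, 0.286, 1.577, -0, 1.279, -0.15], TCP at [0.29, -0.61, 0.245] pointing down, gripper open.
Joint ranges: [-2.77, 2.77], [-0.9, 2.22], [0.21, 2.48], [-1.53, 4.67], [0.24, 2.81], [-2.84, 2.84]. Speed limits (rad/s): [2.79, 2.79, 3.14, 3.14, 3.14, 3.14].

### API

Orientations are given as a unit quaternion [x, y, z, w].
In Python, from plant import ctrl gives the robot as it stands.
- The arm moves only by the tool move_arm, never from a script. Its argument "commands" is one flat list of numbers, 4 for each row, row after row: the shift along the tool's x, y, z in units of 25 mm (1.0 is 25 mm), then the turn about the tool's x in units of 5 degrees (1.0 is 5 degrees). A call has 1 to 20 rows; each row shifts and turns the commanded pose from where the row before left it, along the tool's axes as they then stand; what a row does not reach is not made up. A row lasts 1/8 s, in which the tool goes at most 62.5 mm and 10.7 degrees, less where a joint would pass 70% of its speed; a pose out of reach is approached as far as the arm can. A call is refused whole if a number of a shift passes 1 or a number of a turn 1, either way. A call with a gripper value outside its range is refused whole. "jaw" is the finger opening in mm, from 0 to 85.4, set as the call begins (left out, the last holds). The fingers move at their own pace and stop on an object; "force" is the grip in N (left out, the last holds). Time passes only in rows, so rows that do not move let the fingers close. It gives the time, the measured TCP pose, the force and the opening at its end, in the units of the state.
- ctrl.get_state(): the state, without advancing time (a new reading comes with each control period).
- ctrl.read_camera(name): name is "side" or "top"; returns the picture (420x560x3 uint8, red, green, blue); there is no depth.
- ctrl.get_calibration(name): a dict with "camera_matrix" (3x3 intrinsics, pixels), "k1" (the pictures are not rectified: a ray, as slopes to the right and down, at radius r is drawn at 1 + k1 r^2 times it, then the intrinsics apply), "camera_from_world" (4x4, takes a point from world to camera coordinates). Camera axes: x right, y down, z forward; pixel columns grow to the right and rows downward; lengths in m; the calibration is good to about 2 mm. A picture is of the moment at which its call begins. get_calibration takes no time and is no camera call.
- ctrl.sign_off(): hands the job in, once; it reports no verdict.
The state is a dict: "time": time; "qpos": joint angles; "dq": joint speeds; "joint_efforts": joint torques, N m; "eef_pos": TCP position; "tcp_rot": TCP orientation; "contact_force": force on the tool from outside, world axes, zero at the start; "wrist_torque": the same for the moment, N m; "opening": opening from 0.0 (shut) to 1.0 (fully open).
Only numpy, scipy, OpenCV 4.12 (cv2) and the standard library are available. Lean on these libraries where they do the work, as an engineer would, in place of code of your own. Each camera call takes 0.05 s, during which the arm holds its last target.

## Working session

There is one attempt and no reset: what is moved stays moved. The work goes in short steps, Python scripts to look and compute and a tool call to move; the robot and the scene stay as the last step left them, time stands still between calls to the robot, and variables do not carry over. Pictures are saved under pics/ and viewed, and the job is handed in when it is done.

Besides the shell and the picture viewer there is one more tool, called after ">>>" by a JSON object that holds its "fn" and its "kwargs", one argument or row to a line. move_arm: Moves the arm, as the interface text tells. Its arguments: {"type":"object","properties":{"commands":{"type":"array"},"jaw":{"type":"number"},"force":{"type":"number"}},"required":["commands"]}

```bash
ls; mkdir -p pics; python3 - <<'E'
from plant import ctrl
import cv2,numpy as np
s=ctrl.get_state(); print(s); print(ctrl.tip_extent)
for n in("side","top"):
    im=ctrl.read_camera(n); cv2.imwrite(f"pics/{n}0.png",cv2.cvtColor(im,cv2.COLOR_RGB2BGR))
    c=ctrl.get_calibration(n); print(n,c)
E
```

```text
pics
{'time': 0.0, 'qpos': array([-1.27701861e+00,  2.87165776e-01,  1.57815825e+00,  2.06875812e-05,
        1.27863176e+00, -1.50020221e-01]), 'dq': array([ 0.00108388, -0.00032122, -0.00050092,  0.00048892, -0.00094722,
       -0.00164143]), 'joint_efforts': array([-1.87632133e-03, -4.05983162e+01, -2.92629540e+01, -3.29658287e-04,
        5.74612641e-03,  7.23708752e-06]), 'eef_pos': array([ 0.28966262, -0.60899881,  0.24395724]), 'tcp_rot': array([ 0.37825307,  0.59840741, -0.37714883,  0.5971532 ]), 'contact_force': array([-0.50967179,  0.5618039 , -0.96665822]), 'wrist_torque': array([ 0.03431762, -0.00875938, -0.05610926]), 'opening': 1.0019548211779867}
0.014
side {'camera_matrix': array([[508.76120791,   0.        , 283.75355218],
       [  0.        , 508.76120791, 202.6952585 ],
       [  0.        ,   0.        ,   1.        ]]), 'k1': -0.13654488665121728, 'camera_from_world': array([[-0.93719532, -0.34879818, -0.00218397,  0.51143805],
       [-0.27487299,  0.74238935, -0.61098518,  0.22717742],
       [ 0.21473187, -0.57201213, -0.79163902,  1.14607509],
       [ 0.        ,  0.        ,  0.        ,  1.        ]])}
top {'camera_matrix': array([[444.4197296 ,   0.        , 276.86843851],
       [  0.        , 444.4197296 , 205.22340766],
       [  0.        ,   0.        ,   1.        ]]), 'k1': -0.015239336744261605, 'camera_from_world': array([[-1.29613328e-02, -9.99915417e-01, -1.07792816e-03,
        -1.73990567e-02],
       [-9.91239387e-01,  1.29905622e-02, -1.31437144e-01,
         5.80037134e-01],
       [ 1.31440029e-01, -6.35115718e-04, -9.91323920e-01,
         1.19200283e+00],
       [ 0.00000000e+00,  0.00000000e+00,  0.00000000e+00,
         1.00000000e+00]])}
```

View pics/side0.png

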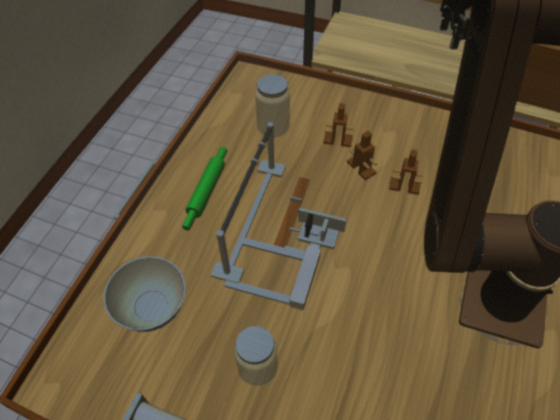

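View pics/top0.png

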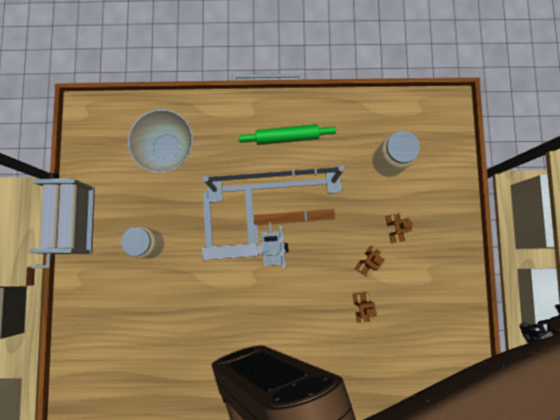

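```bash
cat > h.py <<'E'
from plant import ctrl
import cv2,numpy as np
from scipy.spatial.transform import Rotation as R
from scipy.optimize import least_squares
C={n:ctrl.get_calibration(n) for n in("side","top")}
def proj(n,P):
    c=C[n];P=np.atleast_2d(P);M=c["camera_from_world"];q=P@M[:3,:3].T+M[:3,3];s=q[:,:2]/q[:,2:]
    d=s*(1+c["k1"]*(s**2).sum(1,keepdims=True));K=c["camera_matrix"]
    return d*[K[0,0],K[1,1]]+K[:2,2]
def ray(n,uv):
    c=C[n];K=c["camera_matrix"];M=c["camera_from_world"]
    d=(np.array(uv,float)-K[:2,2])/[K[0,0],K[1,1]];s=d.copy()
    for _ in range(20): s=d/(1+c["k1"]*(s@s))
    return -M[:3,:3].T@M[:3,3], M[:3,:3].T@np.r_[s,1]
def atz(n,uv,z):
    o,d=ray(n,uv);return o+d*(z-o[2])/d[2]
def tri(us,ut):
    (o1,d1),(o2,d2)=ray("side",us),ray("top",ut);d1/=np.linalg.norm(d1);d2/=np.linalg.norm(d2)
    t=np.linalg.lstsq(np.c_[d1,-d2],o2-o1,rcond=None)[0];a=o1+t[0]*d1;b=o2+t[1]*d2
    return (a+b)/2,np.linalg.norm(a-b)
def crop(f,x0,y0,x1,y1,k,out,im=None):
    im=cv2.imread(f) if im is None else im
    cv2.imwrite(out,cv2.resize(im[y0:y1,x0:x1],None,fx=k,fy=k,interpolation=cv2.INTER_CUBIC))
E
python3 - <<'E'
from h import *
crop("pics/side0.png",310,90,440,200,6,"pics/c1.png")
crop("pics/top0.png",340,200,430,330,4.5,"pics/c2.png")
crop("pics/side0.png",205,110,355,310,3,"pics/c3.png")
crop("pics/top0.png",190,160,350,270,5,"pics/c4.png")
E
```

```text
(no output)
```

View pics/c1.png

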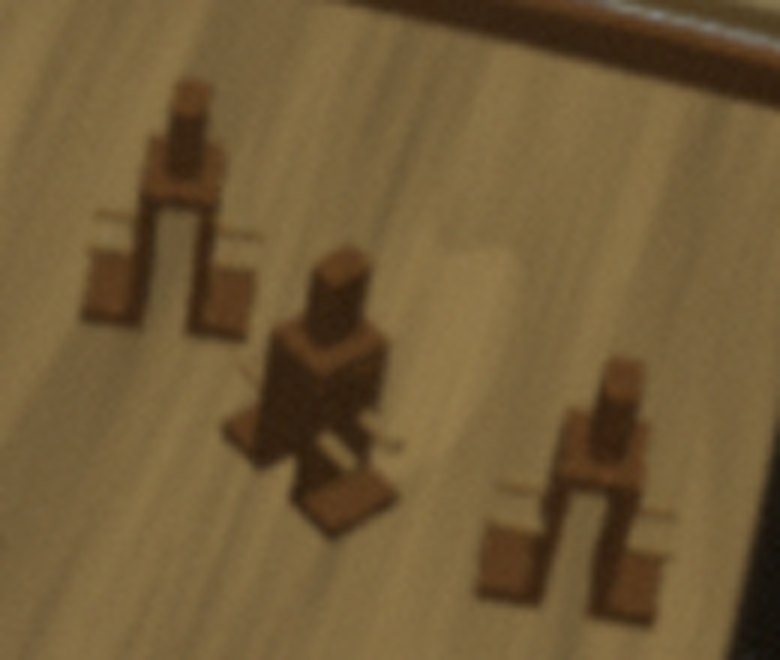

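View pics/c2.png

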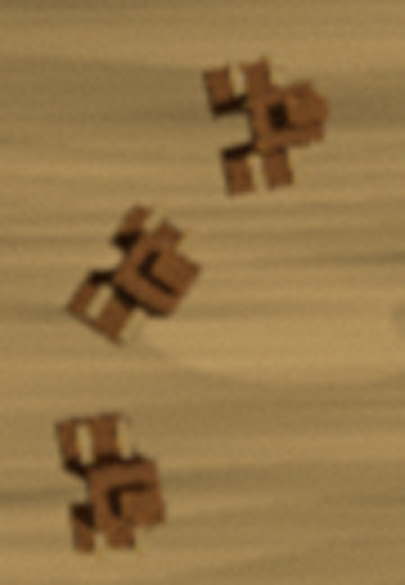

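View pics/c3.png

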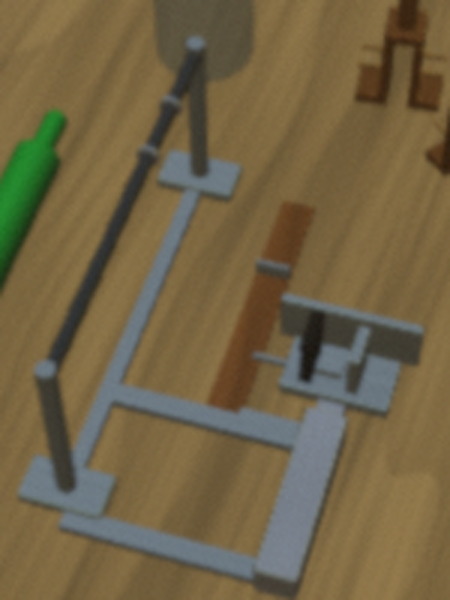

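View pics/c4.png

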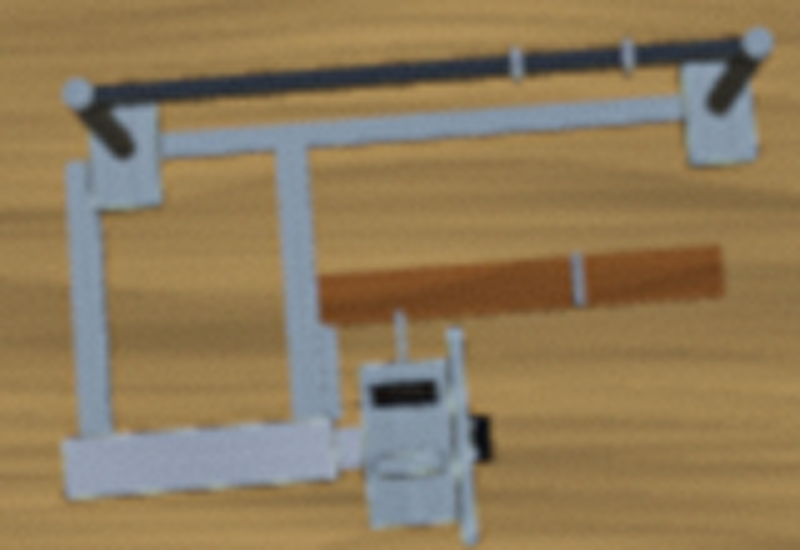

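```bash
python3 - <<'E'
from h import *
np.set_printoptions(precision=4,suppress=True)
def c3(x,y):return (205+(x+.5)/3-.5,110+(y+.5)/3-.5)
def c4(x,y):return (190+(x+.5)/5-.5,160+(y+.5)/5-.5)
pts={'postL':(c3(46,370),c4(78,94)),'postR':(c3(196,45),c4(757,42)),'b1':(c3(149,153),c4(516,63)),'b2':(c3(171,101),c4(627,55)),'mark':(c3(273,268),c4(578,280))}
for k,(a,b) in pts.items():
    print(k,*tri(a,b), *( (atz(n,p,{'p':.172,'b':.1645,'m':.016}[k[0]])) for n,p in (('side',a),('top',b))))
def c1(x,y):return (310+x/6-.4,90+y/6-.4)
def c2(x,y):return (340+x/4.5-.4,200+y/4.5-.4)
for n,a,b in(('A',(193,93),(308,104)),('B',(342,262),(178,268)),('C',(622,370),(143,502))):
    print(n,tri(c1(*a),c2(*b)),atz('side',c1(*a),.134),atz('top',c2(*b),.134))
E
```

```text
postL [0.6314 0.1526 0.1698] 0.0014086428998831336 [0.6298 0.1538 0.172 ] [0.6316 0.1524 0.172 ]
postR [ 0.6528 -0.1867  0.169 ] 0.0028931718364799464 [ 0.65   -0.1838  0.172 ] [ 0.6535 -0.186   0.172 ]
b1 [ 0.645  -0.0662  0.1632] 0.0025151943677358076 [ 0.6432 -0.0652  0.1645] [ 0.646  -0.0659  0.1645]
b2 [ 0.6481 -0.1216  0.1668] 0.0015094459418353114 [ 0.6483 -0.1237  0.1645] [ 0.6494 -0.1216  0.1645]
mark [ 0.5522 -0.1045  0.0121] 0.0009256253948596229 [ 0.5508 -0.1017  0.016 ] [ 0.5523 -0.1042  0.016 ]
A (array([ 0.5153, -0.3579,  0.1342]), np.float64(0.005191146466925709)) [ 0.5128 -0.3585  0.134 ] [ 0.5179 -0.3575  0.134 ]
B (array([ 0.4254, -0.2813,  0.1301]), np.float64(0.003341505062222873)) [ 0.4232 -0.2776  0.134 ] [ 0.427  -0.2801  0.134 ]
C (array([ 0.2987, -0.2551,  0.1362]), np.float64(0.0018922702198903602)) [ 0.2978 -0.2576  0.134 ] [ 0.2994 -0.2555  0.134 ]
```

```bash
cat >> h.py <<'E'
def box(x0,x1,y0,y1,z0,z1):
    v=np.array([[x,y,z] for x in(x0,x1) for y in(y0,y1) for z in(z0,z1)],float)
    e=[(i,j) for i in range(8) for j in range(i+1,8) if bin(i^j).count('1')==1]
    return v,e
HB=[box(-.018,-.010,-.02,.02,0,.08),box(.010,.018,-.02,.02,0,.08),box(-.018,.018,-.02,.02,.08,.09),box(-.008,.008,-.012,.012,.09,.134)]
def T(p,v):
    x,y,z,a=p;c,s=np.cos(a),np.sin(a);return v@np.array([[c,s,0],[-s,c,0],[0,0,1]])+[x,y,z]
def wire(img,n,boxes,p,k,off,col=(0,255,0)):
    for v,e in boxes:
        q=(proj(n,T(p,v))-off+.5)*k-.5
        for i,j in e: cv2.line(img,tuple(np.round(q[i]*8).astype(int)),tuple(np.round(q[j]*8).astype(int)),col,1,cv2.LINE_AA,3)
def overlay(n,im,boxes_p,x0,y0,x1,y1,k,out):
    b=cv2.resize(im[y0:y1,x0:x1],None,fx=k,fy=k,interpolation=cv2.INTER_CUBIC)
    for bs,p in boxes_p: wire(b,n,bs,p,k,np.array([x0,y0]))
    cv2.imwrite(out,b);return b
E
python3 - <<'E'
from h import *
s=cv2.imread("pics/side0.png");t=cv2.imread("pics/top0.png")
row=[]
for a in(.0,.1,.2):
    p=(.516,-.358,0,a)
    row.append(np.hstack([overlay("side",s,[(HB,p)],315,95,360,150,5,"/tmp/a.png"),overlay("top",t,[(HB,p)],380,205,420,250,6.11,"/tmp/a.png")[:275]]))
cv2.imwrite("pics/o1.png",cv2.resize(np.vstack(row),None,fx=.95,fy=.7) if 0 else np.vstack(row)[:825])
cv2.imwrite("pics/o1.png",cv2.resize(np.vstack(row),(470*600//825*1,600)))
for i,r in enumerate(row): cv2.imwrite(f"pics/o1_{i}.png",cv2.resize(r,None,fx=1.6,fy=1.6))
E
```

```text
(no output)
```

View pics/o1_1.png

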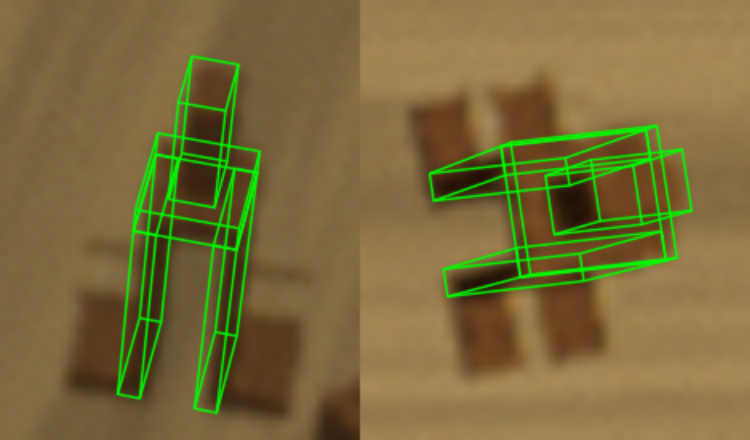

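```bash
python3 - <<'E'
from h import *
crop("pics/side0.png",318,98,358,150,11,"pics/d1.png")
crop("pics/top0.png",378,206,420,248,14,"pics/d2.png")
E
```

```text
(no output)
```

View pics/d1.png

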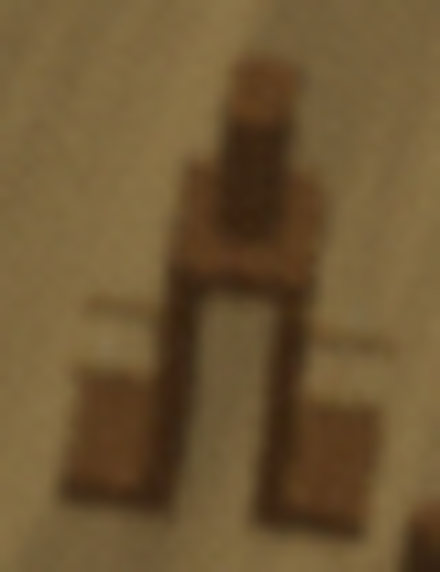

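View pics/d2.png

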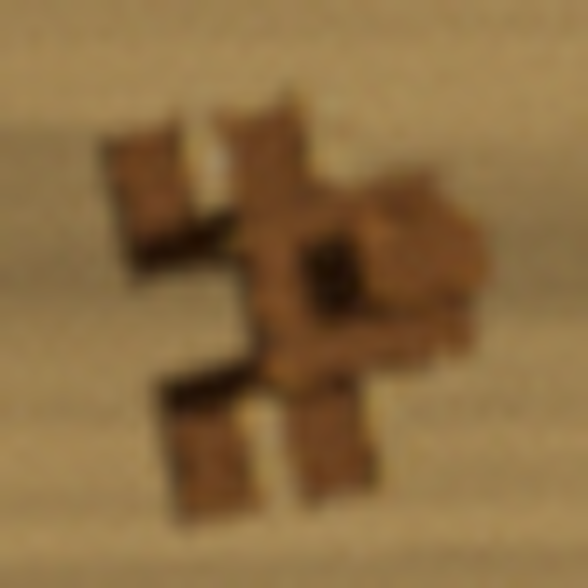

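```bash
cat >> h.py <<'E'
def fit(obs,p0,extra=0):
    # obs: list (cam,uv,model pt) -> x,y,yaw
    def f(p): return np.concatenate([proj(n,T((p[0],p[1],0,p[2]),np.array([m],float)))[0]-uv for n,uv,m in obs])
    r=least_squares(f,p0,loss='soft_l1');return r.x,f(r.x).reshape(-1,2)
E
python3 - <<'E'
from h import *
np.set_printoptions(precision=4,suppress=True)
d1=lambda x,y:np.array((318+(x+.5)/11-.5,98+(y+.5)/11-.5))
d2=lambda x,y:np.array((378+(x+.5)/14-.5,206+(y+.5)/14-.5))
S=[("side",d1(60,500),(.04,.02,0)),("side",d1(170,512),(.01,.02,0)),("side",d1(255,522),(-.01,.02,0)),("side",d1(362,535),(-.04,.02,0)),
("side",d1(226,118),(.008,.012,.134)),("side",d1(294,123),(-.008,.012,.134)),("side",d1(168,283),(.018,.02,.08)),("side",d1(312,292),(-.018,.02,.08))]
U=[("top",d2(103,140),(.04,.02,.005)),("top",d2(180,525),(-.04,.02,.005)),("top",d2(132,272),(.01,.02,0)),("top",d2(160,385),(-.01,.02,0)),
("top",d2(375,488),(-.04,-.02,.005)),("top",d2(300,105),(.04,-.02,.005)),("top",d2(250,255),(.01,.02,.08)),("top",d2(270,375),(-.018,.02,.088)),("top",d2(470,350),(-.018,-.02,.09)),("top",d2(490,272),(-.008,-.012,.134)),("top",d2(440,170),(.008,-.012,.134))]
for o in(S,U,S+U):
    p,r=fit(o,(.515,-.358,.2));print(p,np.abs(r).max(),np.sqrt((r**2).mean()));
s=cv2.imread("pics/side0.png");t=cv2.imread("pics/top0.png")
p=(p[0],p[1],0,p[2])
B=HB+[box(-.04,.04,-.02,.02,0,.008)]
r=np.hstack([overlay("side",s,[(B,p)],315,95,360,150,8,"/tmp/a.png"),overlay("top",t,[(B,p)],378,206,420,248,440/42,"/tmp/a.png")])
cv2.imwrite("pics/o2.png",r)
E
```

```text
[ 0.5142 -0.3603  0.2024] 1.0792953585341678 0.46844179546644027
[ 0.5161 -0.3569  0.16  ] 2.8308268724139793 0.9399166533975251
[ 0.5149 -0.358   0.1805] 3.1764830060300824 0.9355537750905272
```

View pics/o2.png

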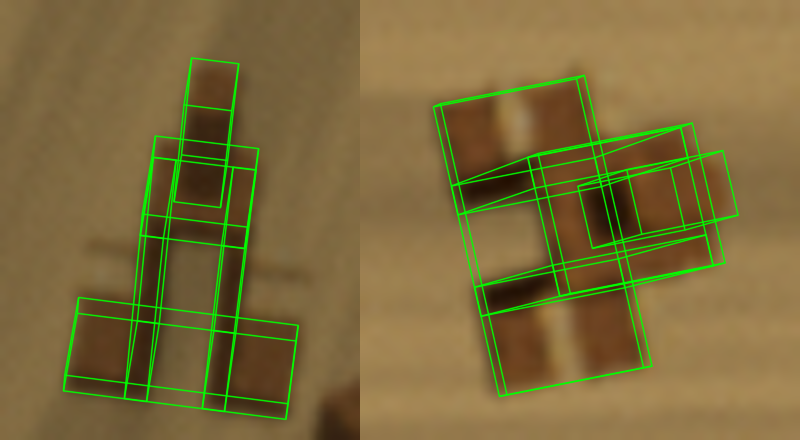

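```bash
python3 - <<'E'
from h import *
np.set_printoptions(precision=4,suppress=True)
s=cv2.imread("pics/side0.png");t=cv2.imread("pics/top0.png")
c3=lambda x,y:np.array((205+(x+.5)/3-.5,110+(y+.5)/3-.5))
c4=lambda x,y:np.array((190+(x+.5)/5-.5,160+(y+.5)/5-.5))
S=[("side",c3(46,370),(.09,.17,.172)),("side",c3(196,45),(.09,-.17,.172)),("side",c3(253,578),(-.073,.21,.036)),("side",c3(292,595),(-.107,.21,.0))]
U=[("top",c4(78,94),(.09,.17,.172)),("top",c4(757,42),(.09,-.17,.172)),("top",c4(63,440),(-.073,.21,.036)),("top",c4(68,500),(-.107,.21,.036)),("top",c4(335,480),(-.107,.06,.036)),("top",c4(331,422),(-.073,.06,.036))]
for o in(S,U,S+U):
    p,r=fit(o,(.552,-.023,.063));print(p,r.tolist() if 0 else np.abs(r).max(),np.sqrt((r**2).mean()))
p=(p[0],p[1],0,p[2])
def rk(w): 
    c,si=np.cos(p[3]),np.sin(p[3]);d=np.array(w)[:2]-p[:2];return np.array([c*d[0]+si*d[1],-si*d[0]+c*d[1]])
# solve band ys & mark y
def liney(n,uv,x,z,lo=-.2,hi=.2):
    r=least_squares(lambda q:proj(n,T(p,np.array([[x,q[0],z]])))[0]-uv,[-.08]);return r.x[0],r.fun
for nm,x,z,a,b in(('b1',.09,.167,c3(149,150),c4(516,63)),('b2',.09,.167,c3(171,98),c4(627,55)),('mark',-.005,.018,c3(273,268),c4(578,280))):
    print(nm,liney("side",a,x,z),liney("top",b,x,z))
RB=[box(-.107,-.073,.06,.21,0,.036),box(.084,.096,-.17,.17,.154,.166),box(.082,.098,.162,.178,0,.172),box(.082,.098,-.178,-.162,0,.172),
 box(.0805,.0995,-.051,-.047,.1505,.1695),box(.0805,.0995,-.107,-.103,.1505,.1695),box(-.02,.01,-.083,-.079,0.004,.018),
 box(-.108,-.098,.002,.038,.032,.078),box(-.148,-.032,-.013,-.005,.028,.076)]
overlay("side",s,[(RB,p)],205,110,355,310,3,"pics/o3.png")
overlay("top",t,[(RB,p)],190,160,350,270,5,"pics/o4.png")
E
```

```text
[ 0.5506 -0.0206  0.0584] 3.560427005275926 1.5112776586311998
[ 0.5524 -0.0225  0.0644] 0.7672654553953464 0.43445871783637535
[ 0.5518 -0.0221  0.0623] 2.804925808213625 1.0130608278164266
b1 (np.float64(-0.049891007701436355), array([-0.4806, -0.2207])) (np.float64(-0.0493894278906325), array([0.0217, 0.2922]))
b2 (np.float64(-0.10819532417397663), array([0.0444, 0.0204])) (np.float64(-0.10510562076567959), array([0.0183, 0.247 ]))
mark (np.float64(-0.07804482168548463), array([-0.495 , -0.1817])) (np.float64(-0.08177862807140285), array([0.003 , 0.0395]))
```

View pics/o3.png

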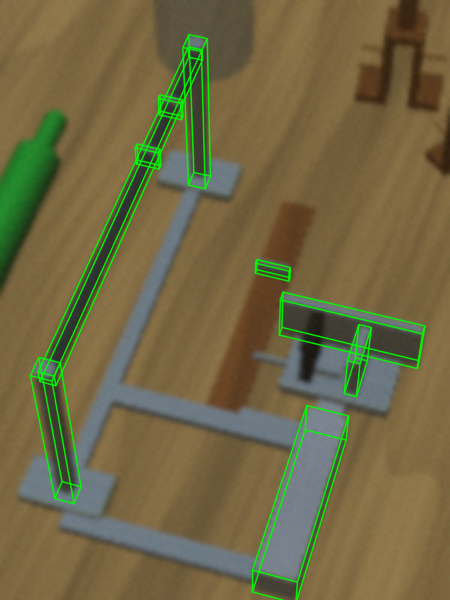

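View pics/o4.png

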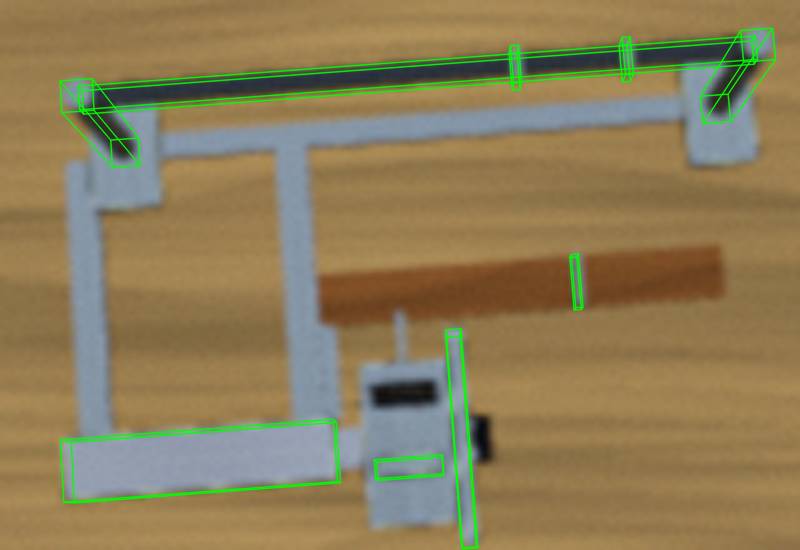

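```bash
cat >> h.py <<'E'
def plan(tgt,zyaw=None):
    """shift to tgt in tool units; zyaw= desired world yaw of tool z (mod pi); turn first then shift"""
    s=ctrl.get_state();r=R.from_quat(s['tcp_rot']);M=r.as_matrix()
    y=np.arctan2(M[1,2],M[0,2]);turn=0
    print('tcp',s['eef_pos'].round(4),'toolx',M[:,0].round(3),'zyaw deg',round(np.degrees(y),2),'t',round(s['time'],2))
    if zyaw is not None:
        d=(np.radians(zyaw)-y+np.pi/2)%np.pi-np.pi/2; turn=-np.degrees(d) # tool x down
        M=(r*R.from_euler('x',turn,degrees=True)).as_matrix()
        print('turn units total',round(turn/5,2))
    d=np.array(tgt)-s['eef_pos'];print('shift units (after turn)',(M.T@d/.025).round(2),'before turn',(r.as_matrix().T@d/.025).round(2))
E
python3 - <<'E'
from h import *
plan((.5147,-.358,.200),10.9)
E
```

```text
tcp [ 0.2897 -0.609   0.244 ] toolx [-0.001  0.002 -1.   ] zyaw deg -64.57 t 0.1
turn units total -15.09
shift units (after turn) [ 1.78  8.15 10.74] before turn [ 1.78 12.44 -5.2 ]
```

Hanger lookalikes in the top view are A (398,228), B (370,262) and C (364,307). In the side view they are (342,105), (366,133) and (413,150). A is farthest to the robot's right (y = -0.358), and its close crop and wireframe overlay match the description.

>>> {"fn": "move_arm", "kwargs": {
  "commands": [0,0,0,-1,0,0,0,-1,0,0,0,-1,0,0,0,-1,0,0,0,-1,0,0,0,-1,0,0,0,-1,0,0,0,-1,0,0,0,-1,0,0,0,-1,0,0,0,-1,0,0,0,-1,0,0,0,-1,0,0,0,-1,0,0,0,-1,0,0,0,-0.1],
  "jaw": 50
}}

```text
time: 2.1
eef_pos: [0.2897, -0.6093, 0.2446]
tcp_rot: [-0.067, 0.704, 0.068, 0.704]
contact_force: [0.2, -0.3, -0.3]
opening: 0.589
```

```bash
python3 - <<'E'
from h import *
plan((.5147,-.358,.200),10.9); print(ctrl.get_state()['opening'])
E
```

```text
tcp [ 0.2897 -0.6093  0.2446] toolx [-0.     0.001 -1.   ] zyaw deg 10.9 t 2.1
turn units total -0.0
shift units (after turn) [ 1.79  8.17 10.74] before turn [ 1.79  8.17 10.74]
0.5889807293124422
```

>>> {"fn": "move_arm", "kwargs": {
  "commands": [0,0.74,0.98,0,0,0.74,0.98,0,0,0.74,0.98,0,0,0.74,0.98,0,0,0.74,0.98,0,0,0.74,0.98,0,0,0.74,0.98,0,0,0.74,0.98,0,0,0.74,0.98,0,0,0.74,0.98,0,0,0.74,0.96,0,0.9,0,0,0,0.9,0,0,0,0,0,0,0]
}}

```text
time: 3.85
eef_pos: [0.5143, -0.3575, 0.1976]
tcp_rot: [-0.066, 0.705, 0.069, 0.703]
contact_force: [-0.9, -0.1, 0.2]
opening: 0.584
```

```bash
python3 - <<'E'
from h import *
plan((.5147,-.358,.115),10.9)
for n in("side","top"):
    im=cv2.cvtColor(ctrl.read_camera(n),cv2.COLOR_RGB2BGR);cv2.imwrite(f"pics/{n}1.png",im)
crop("pics/side1.png",290,20,410,160,4,"pics/e1.png")
E
```

```text
tcp [ 0.5143 -0.3575  0.1976] toolx [-0.004  0.004 -1.   ] zyaw deg 10.89 t 3.85
turn units total -0.0
shift units (after turn) [ 3.3  -0.04  0.02] before turn [ 3.3  -0.04  0.02]
```

View pics/e1.png

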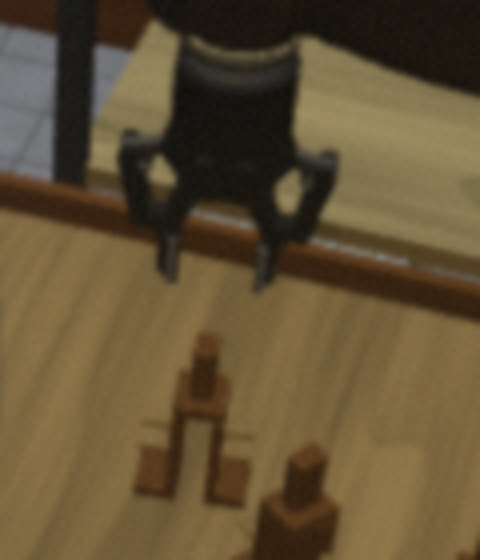

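The open fingers straddle the line of the tab of A (tab at side-view pixel about (341,108)). Going down and gripping.

>>> {"fn": "move_arm", "kwargs": {
  "commands": [0.8,0,0,0,0.8,0,0,0,0.8,0,0,0,0.6,0,0,0,0.3,0,0,0,0,0,0,0,0,0,0,0]
}}

```text
time: 4.82
eef_pos: [0.5159, -0.3592, 0.1187]
tcp_rot: [-0.068, 0.704, 0.067, 0.704]
contact_force: [-0.5, 0.0, -0.2]
opening: 0.588
```

>>> {"fn": "move_arm", "kwargs": {
  "commands": [0,0,0,0,0,0,0,0,0,0,0,0,0,0,0,0,0,0,0,0,0,0,0,0],
  "jaw": 0,
  "force": 40
}}

```text
time: 5.58
eef_pos: [0.5156, -0.3591, 0.1185]
tcp_rot: [-0.068, 0.704, 0.067, 0.704]
contact_force: [-1.5, -1.0, 4.5]
opening: 0.183
```

```bash
python3 - <<'E'
from h import *
for n in("side","top"):
    im=cv2.cvtColor(ctrl.read_camera(n),cv2.COLOR_RGB2BGR);cv2.imwrite(f"pics/{n}2.png",im)
crop("pics/side2.png",300,50,400,160,5,"pics/e2.png")
print(ctrl.get_state()['opening']*85.4)
E
```

```text
15.418215170736806
```

View pics/e2.png

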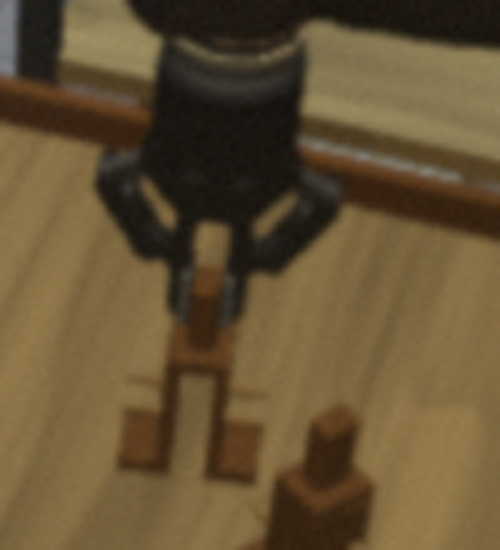

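Tab gripped (opening 15.4 mm, tab 16 mm). Lifting and turning to the rack's yaw.

>>> {"fn": "move_arm", "kwargs": {
  "commands": [-0.5,0,0,0,-1,0,0,0,-1,0,0,0,-1,0,0,0,-1,0,0,0,-1,0,0,0,-1,0,0,0,-1,0,0,0,-0.5,0,0,0.73,0,0,0,0.73,0,0,0,0]
}}

```text
time: 7.05
eef_pos: [0.5151, -0.3583, 0.3169]
tcp_rot: [-0.022, 0.707, 0.023, 0.706]
contact_force: [-0.2, -0.1, -1.9]
opening: 0.179
```

```bash
python3 - <<'E'
from h import *
w=T((.552,-.0222,0,.063),np.array([[.09,.07,.31]]))[0];print(w)
plan(w,np.degrees(.063)); print(ctrl.get_state()['opening']*85.4,ctrl.get_state()['contact_force'])
E
```

```text
[0.63741437 0.05332738 0.31      ]
tcp [ 0.5151 -0.3583  0.3169] toolx [-0.001  0.001 -1.   ] zyaw deg 3.67 t 7.05
turn units total 0.01
shift units (after turn) [ 0.29 16.12  5.92] before turn [ 0.29 16.12  5.94]
15.283298951576963 [-0.20500434 -0.0696922  -1.93364124]
```

>>> {"fn": "move_arm", "kwargs": {
  "commands": [0,0.95,0.35,0,0,0.95,0.35,0,0,0.95,0.35,0,0,0.95,0.35,0,0,0.95,0.35,0,0,0.95,0.35,0,0,0.95,0.35,0,0,0.95,0.35,0,0,0.95,0.35,0,0,0.95,0.35,0,0,0.95,0.35,0,0,0.95,0.35,0,0,0.95,0.35,0,0,0.95,0.35,0,0,0.95,0.35,0,0,0.95,0.35,0,0,0.92,0.32,0,0,0,0,0,0,0,0,0]
}}

```text
time: 9.43
eef_pos: [0.6371, 0.0532, 0.3173]
tcp_rot: [-0.023, 0.707, 0.023, 0.706]
contact_force: [0.2, 0.0, -2.1]
opening: 0.178
```

```bash
python3 - <<'E'
from h import *
w=T((.552,-.0222,0,.063),np.array([[.09,.07,.2045]]))[0]
plan(w,np.degrees(.063))
s=ctrl.get_state();p=s['eef_pos']
P=(p[0],p[1],p[2]-.1185,.063)
for n in("side","top"):
    im=cv2.cvtColor(ctrl.read_camera(n),cv2.COLOR_RGB2BGR);cv2.imwrite(f"pics/{n}3.png",im)
    q=proj(n,p)[0].astype(int);k=5
    x0,y0=q-[55,45];overlay(n,im,[(HB,P)],x0,y0,x0+110,y0+120,k,f"pics/f_{n}.png")
E
```

```text
tcp [0.6371 0.0532 0.3173] toolx [-0.001 -0.    -1.   ] zyaw deg 3.69 t 9.43
turn units total 0.02
shift units (after turn) [4.51 0.01 0.02] before turn [4.51 0.01 0.02]
```

View pics/f_side.png

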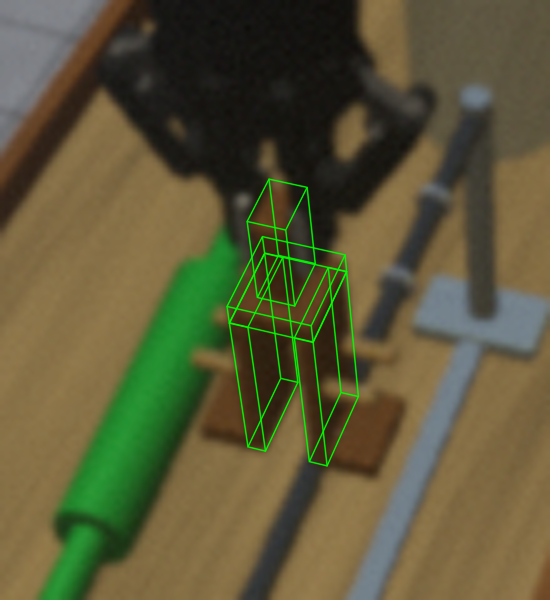

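View pics/f_top.png

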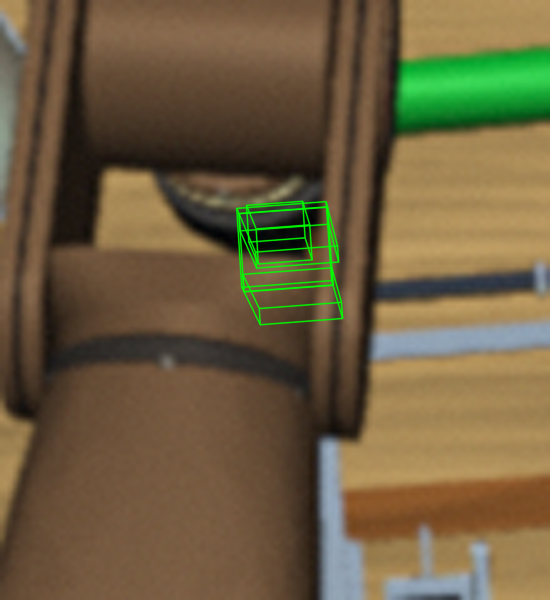

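```bash
python3 - <<'E'
from h import *
p=ctrl.get_state()['eef_pos']; q=proj("side",p)[0].astype(int);print(q)
x0,y0=q-[22,12]; print(x0,y0)
crop("pics/side3.png",x0,y0,x0+60,y0+75,8,"pics/g.png")
E
```

```text
[230 150]
208 138
```

View pics/g.png

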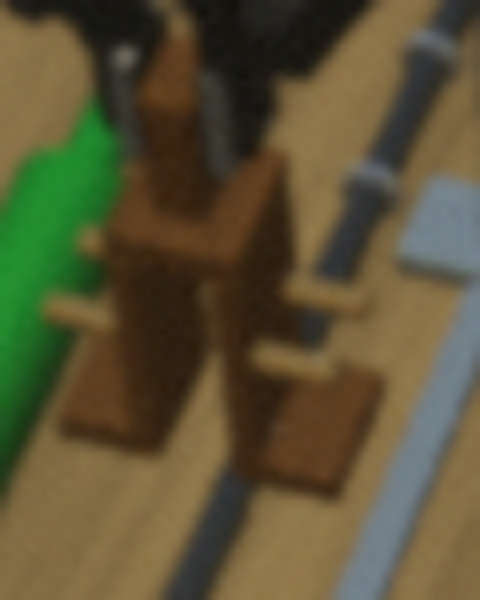

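```bash
python3 - <<'E'
from h import *
np.set_printoptions(precision=4,suppress=True)
g=lambda x,y:np.array((208+(x+.5)/8-.5,138+(y+.5)/8-.5))
O=[((60,432),(.04,.02,0)),((158,457),(.01,.02,0)),((240,478),(-.01,.02,0)),((335,498),(-.04,.02,0)),((107,232),(.018,.02,.09)),((232,262),(-.018,.02,.09)),((288,152),(-.018,-.02,.09)),((136,98),(.008,.012,.134)),((198,114),(-.008,.012,.134)),((383,375),(-.04,-.02,.006))]
f=lambda p:np.concatenate([proj("side",T((p[0],p[1],p[2],p[3]),np.array([m])))[0]-g(*u) for u,m in O])
for fz in(0,1):
    ff=(lambda p:f((p[0],p[1],.1988,p[3]))) if fz else f
    r=least_squares(ff,[.637,.053,.2,.063]);print(r.x,ff(r.x).reshape(-1,2).round(1).tolist())
# side-only rail line position: rail axis seen in side image
s=cv2.imread("pics/side0.png")
for y in(.14,.10,.04,0,-.03):
    for n in("side","top"):
        im=cv2.imread(f"pics/{n}0.png").astype(float).sum(2)
        xs=np.linspace(-.02,.02,81)
        P=T((.552,-.0222,0,.063),np.c_[.09+xs,np.full(81,y),np.full(81,.16)])
        q=proj(n,P).astype(np.float32)
        v=cv2.remap(im.astype(np.float32),q[:,0].reshape(1,-1),q[:,1].reshape(1,-1),cv2.INTER_LINEAR)[0]
        w=np.clip((v[:5].mean()+v[-5:].mean())/2*.75-v,0,None); print(n,y,'rail dx mm',round(1000*(w*xs).sum()/w.sum(),2))
E
```

```text
[0.6442 0.0393 0.1791 0.0621] [[0.2, 0.1], [0.7, 0.1], [-0.9, -0.5], [0.2, 0.2], [-0.4, -0.0], [0.4, 0.0], [0.1, -0.1], [-0.1, 0.2], [-0.3, -0.1], [0.0, 0.1]]
[0.6359 0.0542 0.1903 0.0643] [[-0.2, 0.6], [0.6, 0.6], [-0.9, 0.0], [0.6, 0.7], [-0.7, -0.2], [0.5, -0.1], [0.3, -0.6], [-0.3, -0.5], [-0.3, -0.8], [0.5, 0.3]]
side 0.14 rail dx mm -0.37
top 0.14 rail dx mm 1.56
side 0.1 rail dx mm -0.27
top 0.1 rail dx mm 1.16
side 0.04 rail dx mm -0.87
top 0.04 rail dx mm 1.06
side 0 rail dx mm -0.8
top 0 rail dx mm 1.15
side -0.03 rail dx mm -0.84
top -0.03 rail dx mm 1.0
```

The side-view fit puts the hanger within about 0.5 mm of the rail line, at the same yaw as the rack. Lowering.

>>> {"fn": "move_arm", "kwargs": {
  "commands": [0.7,0,0.01,0,0.7,0,0,0,0.6,0,0,0,0.5,0,0,0,0.5,0,0,0,0.5,0,0,0,0.4,0,0,0,0.3,0,0,0,0,0,0,0]
}}

```text
time: 10.65
eef_pos: [0.6375, 0.0528, 0.2121]
tcp_rot: [-0.022, 0.707, 0.022, 0.706]
contact_force: [0.6, -0.1, -1.9]
opening: 0.185
```

```bash
python3 - <<'E'
from h import *
w=T((.552,-.0222,0,.063),np.array([[.09,.07,.2045]]))[0]
plan(w,np.degrees(.063));print(ctrl.get_state()['contact_force'])
im=cv2.cvtColor(ctrl.read_camera("side"),cv2.COLOR_RGB2BGR);cv2.imwrite("pics/side4.png",im)
crop("pics/side4.png",190,120,280,245,4.8,"pics/g2.png")
E
```

```text
tcp [0.6375 0.0528 0.2121] toolx [-0.001  0.    -1.   ] zyaw deg 3.63 t 10.65
turn units total 0.0
shift units (after turn) [ 0.3   0.02 -0.  ] before turn [ 0.3   0.02 -0.  ]
[ 0.55579529 -0.14327151 -1.85709917]
```

View pics/g2.png

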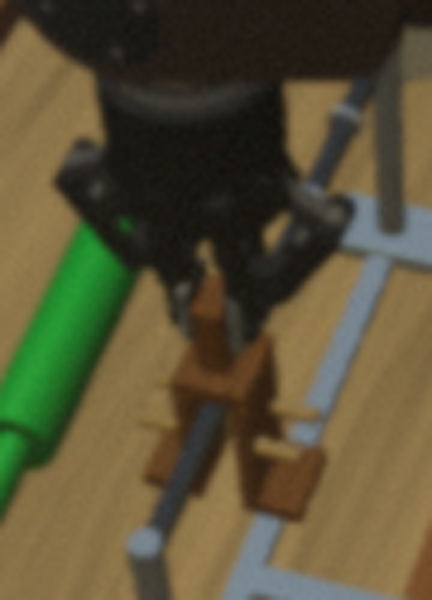

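The rail is inside the slot. Lowering the last few mm.

>>> {"fn": "move_arm", "kwargs": {
  "commands": [0.1,0,0,0,0.1,0,0,0,0.06,0,0,0,0,0,0,0]
}}

```text
time: 11.2
eef_pos: [0.6378, 0.0528, 0.2062]
tcp_rot: [-0.022, 0.707, 0.022, 0.707]
contact_force: [0.1, 0.1, -2.6]
opening: 0.179
```

>>> {"fn": "move_arm", "kwargs": {
  "commands": [0.06,0,0,0,0.04,0,0,0,0,0,0,0]
}}

```text
time: 11.58
eef_pos: [0.6379, 0.0528, 0.2044]
tcp_rot: [-0.022, 0.707, 0.022, 0.707]
contact_force: [-0.9, -0.3, 0.8]
opening: 0.173
```

Contact shows (+2.7 N change) at the expected height. Sliding along the rail.

```bash
python3 - <<'E'
from h import *
w=T((.552,-.0222,0,.063),np.array([[.0902,-.0775,.205]]))[0]
plan(w,np.degrees(.063))
E
```

```text
tcp [0.6379 0.0528 0.2044] toolx [ 0. -0. -1.] zyaw deg 3.63 t 11.57
turn units total 0.0
shift units (after turn) [-0.02 -5.88 -0.01] before turn [-0.02 -5.88 -0.01]
```

>>> {"fn": "move_arm", "kwargs": {
  "commands": [0,-0.3,0,0,0,-0.5,0,0,0,-0.6,0,0,0,-0.6,0,0,0,-0.6,0,0,0,-0.6,0,0,0,-0.6,0,0,0,-0.6,0,0,0,-0.6,0,0,0,-0.5,0,0,0,-0.3,0,0,0,-0.08,0,0,0,0,0,0,0,0,0,0]
}}

```text
time: 13.32
eef_pos: [0.6473, -0.0947, 0.2044]
tcp_rot: [-0.023, 0.707, 0.022, 0.707]
contact_force: [-0.7, 3.6, 4.8]
opening: 0.181
```

```bash
python3 - <<'E'
from h import *
w=T((.552,-.0222,0,.063),np.array([[.0902,-.0775,.205]]))[0]
plan(w,np.degrees(.063));print(ctrl.get_state()['contact_force'])
im=cv2.cvtColor(ctrl.read_camera("side"),cv2.COLOR_RGB2BGR);cv2.imwrite("pics/side5.png",im)
im=cv2.cvtColor(ctrl.read_camera("top"),cv2.COLOR_RGB2BGR);cv2.imwrite("pics/top5.png",im)
crop("pics/side5.png",220,80,310,190,5.4,"pics/g3.png")
E
```

```text
tcp [ 0.6473 -0.0947  0.2044] toolx [ 0.001 -0.001 -1.   ] zyaw deg 3.63 t 13.32
turn units total 0.0
shift units (after turn) [-0.02  0.03 -0.01] before turn [-0.02  0.03 -0.01]
[-0.7193956   3.57410924  4.82222415]
```

View pics/g3.png

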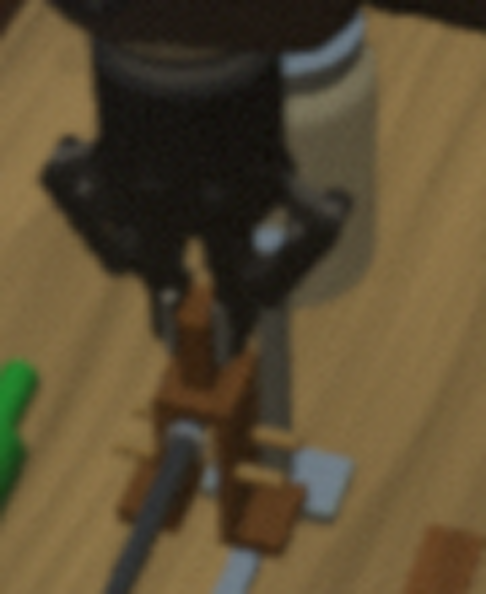

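View pics/top5.png

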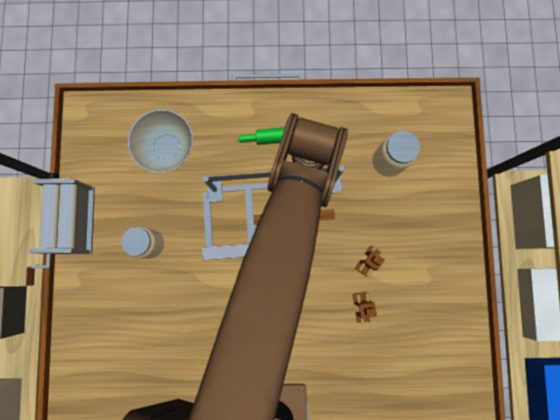

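The hanger's near face sits just past the left band, which shows at crop (185,430). Releasing.

>>> {"fn": "move_arm", "kwargs": {
  "commands": [-0.03,0.03,0,0,0,0,0,0,0,0,0,0,0,0,0,0,0,0,0,0,0,0,0,0],
  "jaw": 50
}}

```text
time: 14.18
eef_pos: [0.6471, -0.0932, 0.2046]
tcp_rot: [-0.022, 0.707, 0.022, 0.707]
contact_force: [-0.3, 0.8, -0.5]
opening: 0.587
```

>>> {"fn": "move_arm", "kwargs": {
  "commands": [-0.5,0,0,0,-1,0,0,0,-1,0,0,0,-1,0,0,0,-1,0,0,0,-0.5,0,0,0,0,0,-0.8,0,0,0,-0.8,0,0,0,-0.8,0,0,0,-0.8,0,0,0,-0.8,0,0,0,-0.8,0]
}}

```text
time: 15.68
eef_pos: [0.5265, -0.1007, 0.3295]
tcp_rot: [-0.022, 0.707, 0.022, 0.707]
contact_force: [0.4, -1.0, 0.4]
opening: 0.582
```

```bash
python3 - <<'E'
from h import *
for n in("side","top"):
    im=cv2.cvtColor(ctrl.read_camera(n),cv2.COLOR_RGB2BGR);cv2.imwrite(f"pics/{n}6.png",im)
    P=tuple(T((.552,-.0222,0,.063),np.array([[.0902,-.0775,.086]]))[0])+(.063,)
    q=proj(n,np.array(P[:3])+[0,0,.06])[0].astype(int);x0,y0=q-[30,30]
    a=overlay(n,im,[],x0,y0,x0+60,y0+60,6.5,"/tmp/x.png");b=overlay(n,im,[(HB,P)],x0,y0,x0+60,y0+60,6.5,"/tmp/x.png")
    cv2.imwrite(f"pics/h_{n}.png",np.hstack([a,b]))
print(ctrl.get_state()['eef_pos'])
E
```

```text
[ 0.52617223 -0.10064484  0.32972934]
```

View pics/h_side.png

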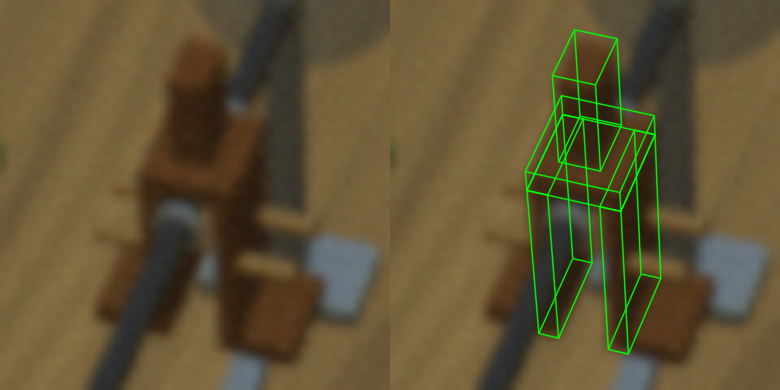

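View pics/h_top.png

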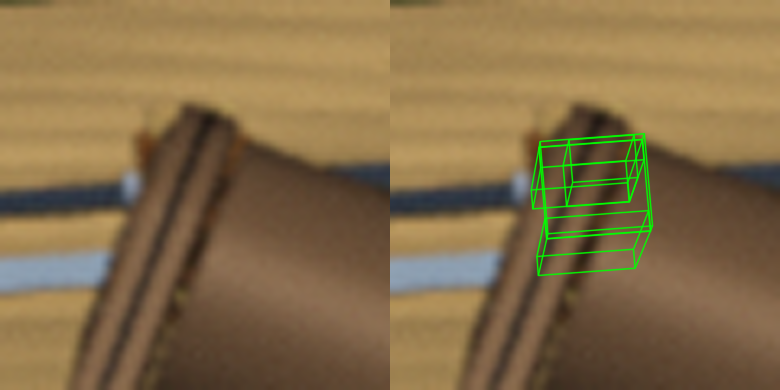

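```bash
python3 - <<'E'
from h import *
w=T((.552,-.0222,0,.063),np.array([[-.09,.021,.14]]))[0];print(w)
plan(w,np.degrees(.063))
E
```

```text
[ 0.46085642 -0.00690791  0.14      ]
tcp [ 0.5262 -0.1006  0.3297] toolx [-0. -0. -1.] zyaw deg 3.6 t 15.78
turn units total -0.0
shift units (after turn) [ 7.59  3.91 -2.37] before turn [ 7.59  3.91 -2.37]
```

>>> {"fn": "move_arm", "kwargs": {
  "commands": [0,0.8,-0.5,0,0,0.8,-0.5,0,0,0.8,-0.5,0,0,0.8,-0.5,0,0,0.71,-0.37,0,0.9,0,0,0,0.9,0,0,0,0.9,0,0,0,0.9,0,0,0,0.9,0,0,0,0.9,0,0,0,0.9,0,0,0,0.9,0,0,0,0.39,0,0,0,0,0,0,0],
  "jaw": 85,
  "force": 30
}}

```text
time: 17.65
eef_pos: [0.4618, -0.0067, 0.1395]
tcp_rot: [-0.022, 0.707, 0.023, 0.706]
contact_force: [0.1, -0.6, 0.0]
opening: 0.992
```

```bash
python3 - <<'E'
from h import *
w=T((.552,-.0222,0,.063),np.array([[-.09,.021,.055]]))[0]
plan(w,np.degrees(.063))
for n in("side","top"):
    im=cv2.cvtColor(ctrl.read_camera(n),cv2.COLOR_RGB2BGR);cv2.imwrite(f"pics/{n}7.png",im)
crop("pics/side7.png",260,130,370,260,4.6,"pics/i1.png")
crop("pics/top7.png",190,150,350,270,5,"pics/i2.png")
E
```

```text
tcp [ 0.4618 -0.0067  0.1395] toolx [-0.001  0.    -1.   ] zyaw deg 3.64 t 17.65
turn units total 0.01
shift units (after turn) [ 3.38 -0.01 -0.03] before turn [ 3.38 -0.01 -0.03]
```

View pics/i1.png

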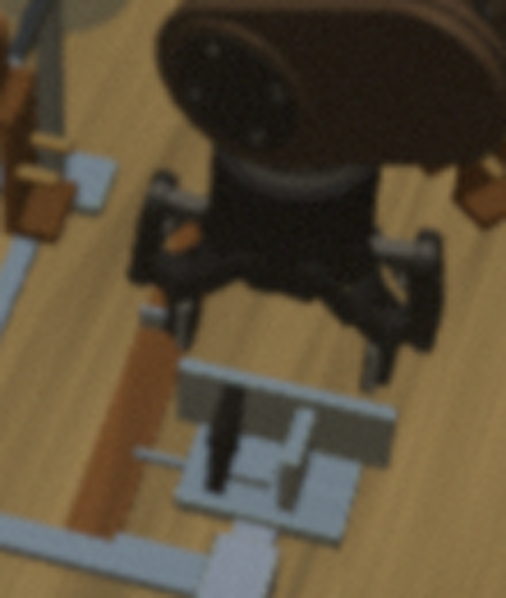

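View pics/i2.png

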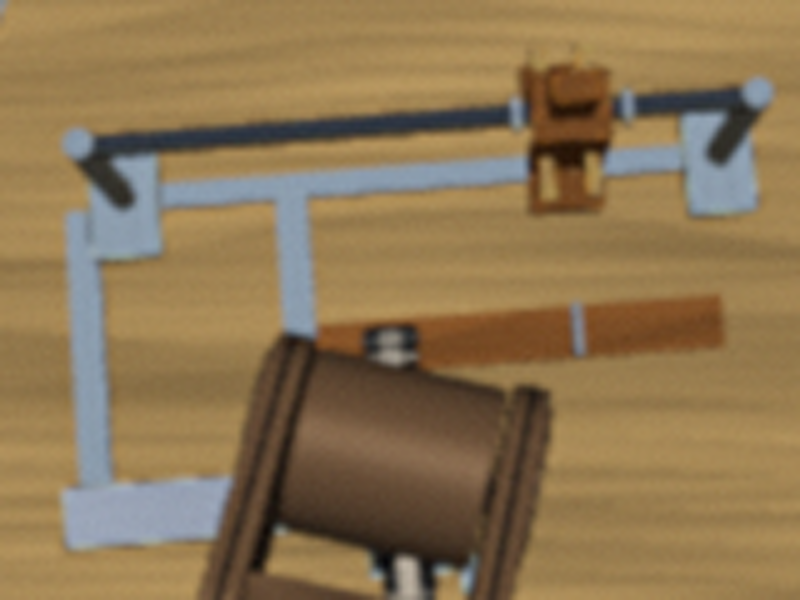

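Top view: the hanger's roof spans crop x 529 to 608 and the bands are at 516 and 627, so it is centred within about 1.5 mm. The fingers straddle the grip, inside the end plate. Descending.

>>> {"fn": "move_arm", "kwargs": {
  "commands": [0.7,0,0,0,0.7,0,0,0,0.7,0,0,0,0.7,0,0,0,0.5,0,0,0,0.15,0,-0.02,0,0,0,0,0]
}}

```text
time: 18.62
eef_pos: [0.4618, -0.0071, 0.0539]
tcp_rot: [-0.022, 0.707, 0.022, 0.707]
contact_force: [0.2, -0.6, 1.0]
opening: 0.995
```

```bash
python3 - <<'E'
from h import *
w=T((.552,-.0222,0,.063),np.array([[-.09,-.066,.052]]))[0]
plan(w,np.degrees(.063));print(ctrl.get_state()['contact_force'])
im=cv2.cvtColor(ctrl.read_camera("side"),cv2.COLOR_RGB2BGR);cv2.imwrite("pics/side8.png",im)
crop("pics/side8.png",260,150,370,260,5,"pics/i3.png")
E
```

```text
tcp [ 0.4618 -0.0071  0.0539] toolx [ 0.001 -0.    -1.   ] zyaw deg 3.63 t 18.62
turn units total 0.0
shift units (after turn) [ 0.08 -3.47 -0.04] before turn [ 0.08 -3.47 -0.04]
[ 0.18230593 -0.61018678  1.03971531]
```

View pics/i3.png

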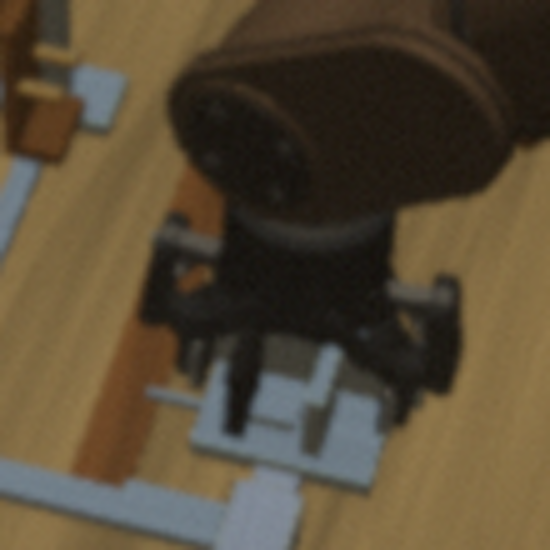

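>>> {"fn": "move_arm", "kwargs": {
  "commands": [0,-0.2,0,0,0,-0.3,0,0,0,-0.4,0,0,0,-0.4,0,0,0,-0.4,0,0,0,-0.4,0,0,0,-0.4,0,0,0,-0.4,0,0,0,-0.4,0,0,0,-0.4,0,0,0,-0.3,0,0,0,-0.2,0,0,0,-0.1,0,0,0,0,0,0]
}}

```text
time: 20.42
eef_pos: [0.4682, -0.1144, 0.0534]
tcp_rot: [-0.023, 0.707, 0.022, 0.707]
contact_force: [0.4, 1.4, 1.6]
opening: 0.997
```

```bash
python3 - <<'E'
from h import *
w=T((.552,-.0222,0,.063),np.array([[-.09,-.095,.052]]))[0]
plan(w,np.degrees(.063));print(ctrl.get_state()['contact_force'])
for n in("side","top"):
    im=cv2.cvtColor(ctrl.read_camera(n),cv2.COLOR_RGB2BGR);cv2.imwrite(f"pics/{n}9.png",im)
crop("pics/side9.png",260,130,370,240,5.4,"pics/j1.png")
crop("pics/top9.png",270,190,350,270,7,"pics/j2.png")
E
```

```text
tcp [ 0.4682 -0.1144  0.0534] toolx [-0. -0. -1.] zyaw deg 3.64 t 20.43
turn units total 0.01
shift units (after turn) [ 0.06 -0.33 -0.02] before turn [ 0.06 -0.33 -0.02]
[0.38791332 1.38924827 1.58085367]
```

View pics/j1.png

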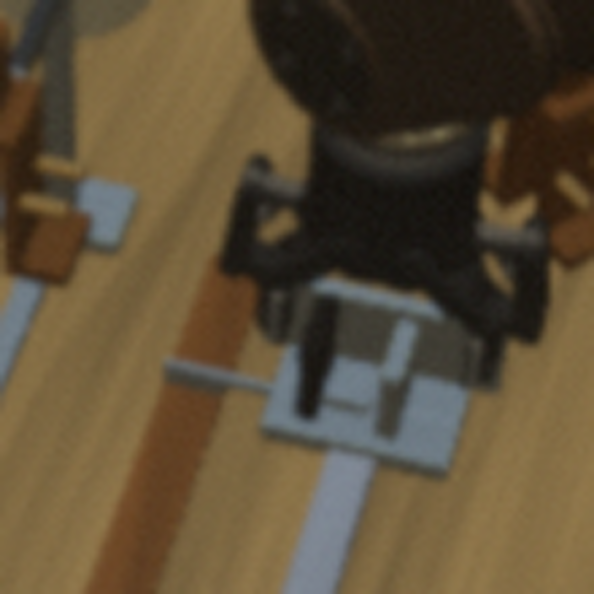

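View pics/j2.png

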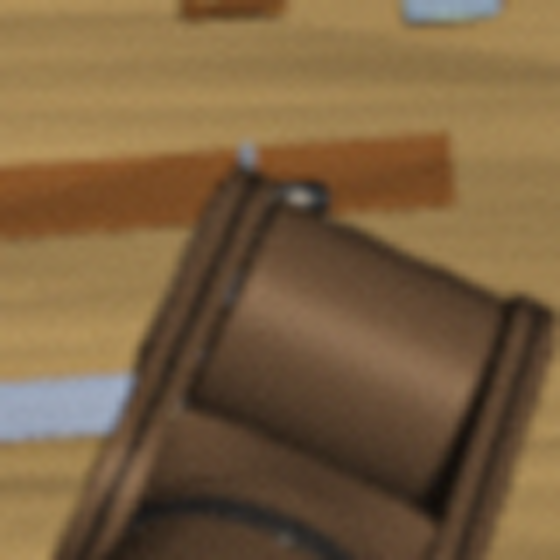

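```bash
python3 - <<'E'
from h import *
im=cv2.imread("pics/side9.png")
P=(.552,-.0222,0,.063)
LB=[box(-.018,-.008,-.018,.018,.032,.078),box(-.058,.058,-.033,-.025,.028,.076),box(-.045,.045,-.025,.025,.03,.032)]
r=[]
for y in(-.074,-.081):
    B=[(v+[-.09,y,0],e) for v,e in LB]+[box(-.02,.01,y-.001,y+.001,0.018,.020)]
    r.append(overlay("side",im,[(B,P)],280,165,360,235,5,"/tmp/x.png"))
cv2.imwrite("pics/k1.png",np.hstack(r))
B=[(v+[-.09,.02,0],e) for v,e in LB]
overlay("side",cv2.imread("pics/side0.png"),[(B,P)],280,190,360,260,6,"pics/k2.png")
E
```

```text
(no output)
```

View pics/k1.png

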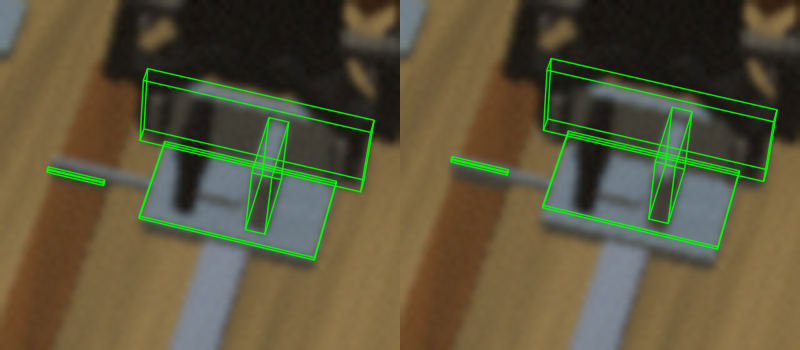

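View pics/k2.png

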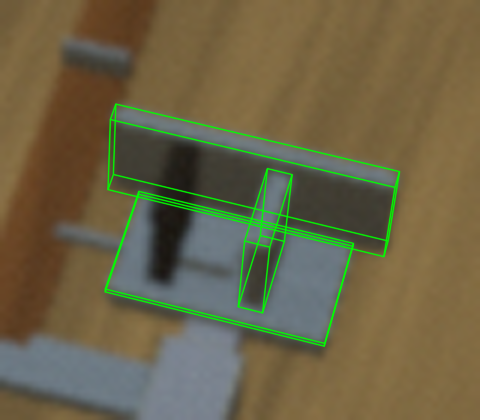

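The wireframe puts the leg at rack y of about -0.0735. The mark is at -0.0815 by the top view and triangulation. About 8 mm more.

>>> {"fn": "move_arm", "kwargs": {
  "commands": [0,-0.16,-0.02,0,0,-0.15,0,0,0,0,0,0,0,0,0,0]
}}

```text
time: 21.02
eef_pos: [0.4683, -0.1221, 0.0535]
tcp_rot: [-0.022, 0.707, 0.022, 0.707]
contact_force: [1.3, 2.6, -1.6]
opening: 0.992
```

```bash
python3 - <<'E'
from h import *
w=T((.552,-.0222,0,.063),np.array([[-.09,-.095,.052]]))[0]
plan(w,np.degrees(.063));print(ctrl.get_state()['contact_force'])
im=[cv2.cvtColor(ctrl.read_camera("side"),cv2.COLOR_RGB2BGR) for _ in range(4)]
im=np.mean(im,0).astype(np.uint8);cv2.imwrite("pics/side10.png",im)
P=(.552,-.0222,0,.063)
LB=[box(-.018,-.008,-.018,.018,.032,.078),box(-.058,.058,-.033,-.025,.028,.076),box(-.045,.045,-.025,.025,.03,.032)]
B=[(v+[-.09,-.0815,0],e) for v,e in LB]
a=overlay("side",im,[],280,165,350,235,5.6,"/tmp/x.png");b=overlay("side",im,[(B,P)],280,165,350,235,5.6,"/tmp/x.png")
cv2.imwrite("pics/k3.png",np.hstack([a,b]))
E
```

```text
tcp [ 0.4683 -0.1221  0.0535] toolx [-0. -0. -1.] zyaw deg 3.63 t 21.02
turn units total 0.0
shift units (after turn) [ 0.06 -0.02 -0.01] before turn [ 0.06 -0.02 -0.01]
[ 1.31445287  2.63207248 -1.61036999]
```

View pics/k3.png

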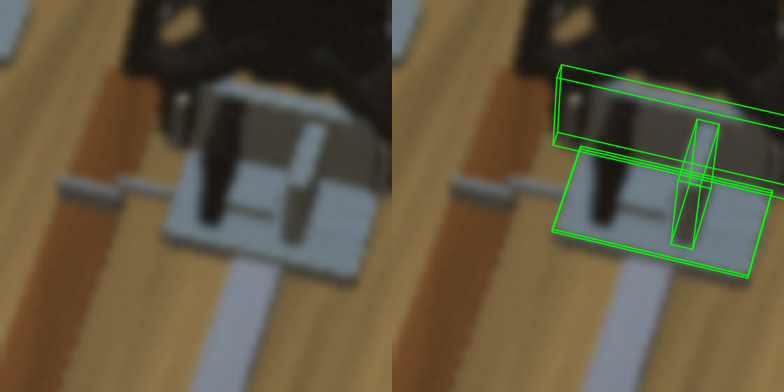

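```bash
python3 - <<'E'
from h import *
c3=lambda x,y:np.array((205+(x+.5)/3-.5,110+(y+.5)/3-.5))
c4=lambda x,y:np.array((190+(x+.5)/5-.5,160+(y+.5)/5-.5))
w,e=tri(c3(255,356),c4(401,312));d=w-[.552,-.0222,0];c,s=np.cos(.063),np.sin(.063)
print(w,e,c*d[0]+s*d[1],-s*d[0]+c*d[1])
P=(.552,-.0222,0,.063)
r=[]
im=cv2.imread("pics/side10.png")
for y in(-.079,-.0815,-.084):
    B=[box(-.045,-.015,y,y,.022,.022),box(-.02,.01,y-.002,y+.002,.004,.018)]
    r.append(overlay("side",im,[(B,P)],285,185,315,210,8.8,"/tmp/x.png"))
im=cv2.imread("pics/side0.png")
r2=overlay("side",im,[([box(-.045,-.015,.02,.02,.022,.022)],P)],285,215,315,240,8.8,"/tmp/x.png")
r3=[overlay("side",im,[([box(-.02,.01,y-.002,y+.002,.0,.014)],P)],285,185,315,210,8.8,"/tmp/x.png") for y in(-.0815,-.084)]
cv2.imwrite("pics/k4.png",np.vstack([np.hstack(r),np.hstack([r2]+r3)]))
E
```

```text
[ 0.53346495 -0.0049208   0.02353593] 0.002705749892349452 -0.017410405747960656 0.018411854371088655
```

View pics/k4.png

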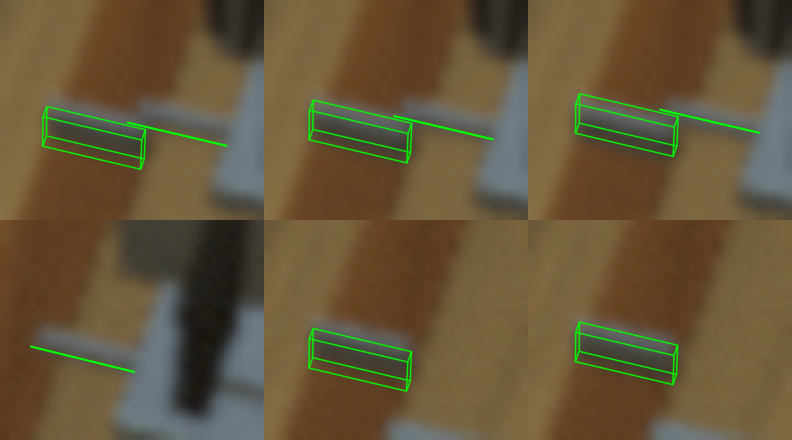

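The pointer model, checked against its known start position, puts the leg at -0.081 to -0.0815, against the mark at about -0.082. The leg is pushed by the fingers (2.6 N) and the lever is still open. Squeezing.

>>> {"fn": "move_arm", "kwargs": {
  "commands": [0,0,0,0,0,0,0,0,0,0,0,0,0,0,0,0,0,0,0,0,0,0,0,0,0,0,0,0,0,0,0,0],
  "jaw": 25,
  "force": 30
}}

```text
time: 22.22
eef_pos: [0.4685, -0.1229, 0.0562]
tcp_rot: [-0.023, 0.707, 0.022, 0.706]
contact_force: [-9.0, 1.4, 16.4]
opening: 0.407
```

```bash
python3 - <<'E'
from h import *
w=T((.552,-.0222,0,.063),np.array([[-.09,-.095,.052]]))[0]
plan(w,np.degrees(.063));s=ctrl.get_state();print(s['contact_force'],s['opening']*85.4)
im=[cv2.cvtColor(ctrl.read_camera("side"),cv2.COLOR_RGB2BGR) for _ in range(4)]
im=np.mean(im,0).astype(np.uint8);cv2.imwrite("pics/side11.png",im)
P=(.552,-.0222,0,.063);y=-.0815
LB=[box(-.018,-.008,-.018,.018,.032,.078),box(-.058,.058,-.033,-.025,.028,.076),box(-.045,.045,-.025,.025,.03,.032)]
B=[(v+[-.09,y,0],e) for v,e in LB]
a=overlay("side",im,[],280,165,350,235,5.6,"/tmp/x.png");b=overlay("side",im,[(B,P)],280,165,350,235,5.6,"/tmp/x.png")
cv2.imwrite("pics/k5.png",np.hstack([a,b]))
t=cv2.cvtColor(ctrl.read_camera("top"),cv2.COLOR_RGB2BGR);crop(0,190,150,350,270,5,"pics/k6.png",t)
E
```

```text
tcp [ 0.4685 -0.1229  0.0562] toolx [-0.002 -0.001 -1.   ] zyaw deg 3.68 t 22.23
turn units total 0.01
shift units (after turn) [ 0.17  0.01 -0.01] before turn [ 0.17  0.01 -0.01]
[-9.027579    1.39807523 16.37457852] 34.72677866833474
```

View pics/k5.png

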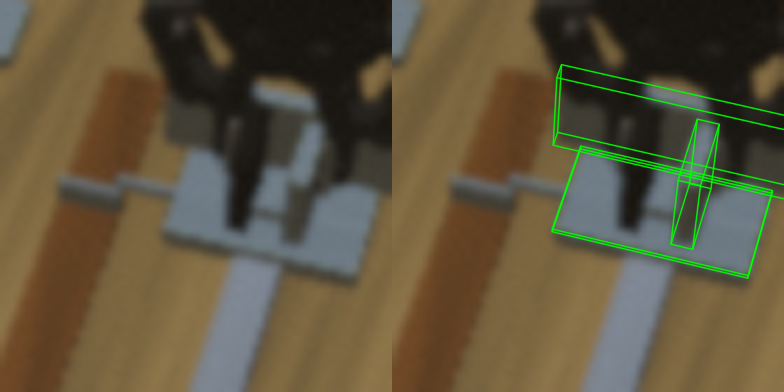

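View pics/k6.png

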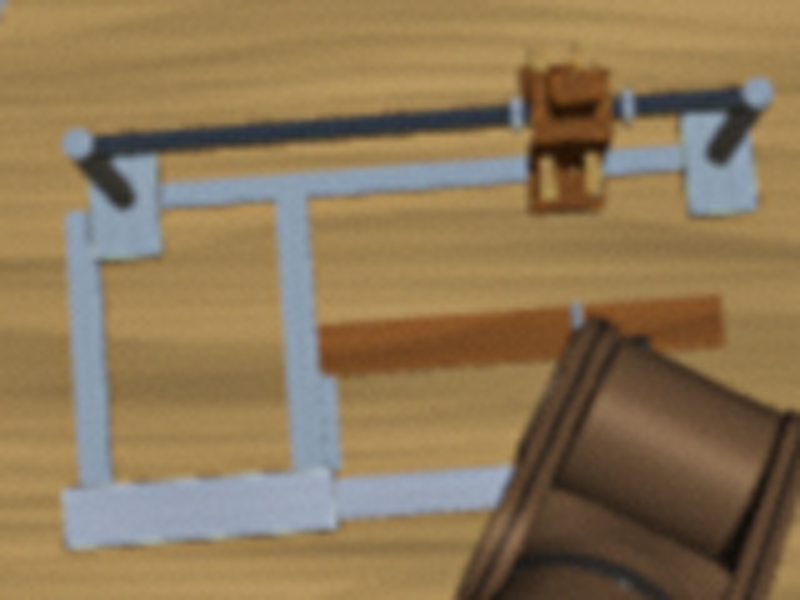

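>>> {"fn": "move_arm", "kwargs": {
  "commands": [0,0,0,0,0,0,0,0,0,0,0,0,0,0,0,0],
  "force": 40
}}

```text
time: 22.98
eef_pos: [0.4684, -0.1229, 0.0562]
tcp_rot: [-0.023, 0.707, 0.022, 0.706]
contact_force: [-9.2, 2.1, 17.7]
opening: 0.41
```

```bash
python3 - <<'E'
from h import *
a=cv2.imread("pics/side11.png")
im=cv2.cvtColor(ctrl.read_camera("side"),cv2.COLOR_RGB2BGR);crop(0,280,165,350,235,8,"pics/k7.png",im)
s=ctrl.get_state();print(s['eef_pos'],s['contact_force'],s['opening']*85.4,np.abs(s['dq']).max(),s['time'])
E
```

```text
[ 0.46843747 -0.12295712  0.05624231] [-9.47660602  0.550519   17.42288543] 34.938009180257694 0.002775470551057 23.025
```

View pics/k7.png

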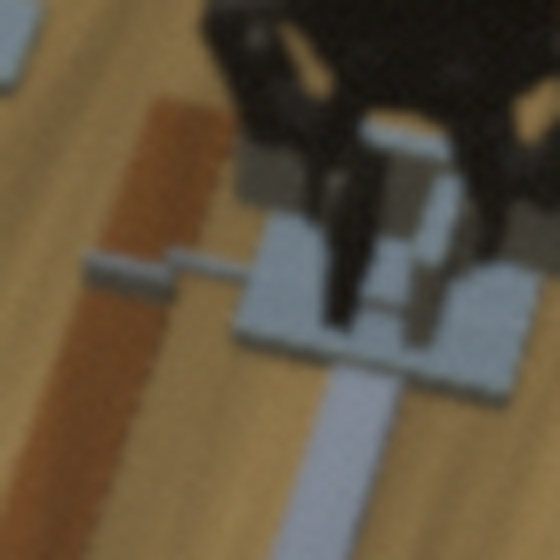

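Lever closed: the opening reads 34.9 mm, consistent with 36 mm over all, since the 16 mm tab read 15.4 mm. The pointer at crop (200,265) runs into the mark at (130,275), and everything is still. Handing in.

```bash
python3 -c "
from plant import ctrl
print(ctrl.sign_off())"
```

```text
the job is handed in; nothing more can be done
None
```

I set up the rack and handed the job in at about 23 s, of 61 allowed. The sign-off gives no verdict, so the results below are from my own checks.

- **Hanger:** I took the rightmost of the three lookalikes and hooked it on the left half of the rail. I then slid it between the bands and let it go. In the last top view it hung centred between the bands within about 1.5 mm.
- **Leg:** I pulled it out by the end plate until the pointer was at the mark. The camera fit puts it within about 1 mm, against the 7 mm allowed.
- **Lever:** I squeezed it closed only after the leg was at its mark. The opening read 34.9 mm, which matches fully closed at 36 mm because the gripper reads slightly low. The arm was still at the last check, gripping leg and lever with the force set to 40 N.
- **Jars, bowl and rolling pin:** I did not touch them. I did not re-measure their positions at the end.

**Checks that disagreed:** the two cameras differed by about 2 mm on the rail's position. They also differed by up to 4 mm on the mark, until its height was allowed for. The wrist carried a steady load of about 9 N sideways and 17 N up while gripping. I left it alone because nothing was moving.

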